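# Refit the cleaned filter cassette in the fettling bench's dust extractor

## Task

Take the cleaned filter cassette off its drying stand and lay it flat on the wooden ware board, grip bar up, and let go of it. Then take it by its yellow grip bar and fit it in the open bay on top of the dust extractor: tongue end tilted down under the yellow lip first, then the other end lowered until the cassette lies level and fully home. Leave the mugs, the jar and the brush where they are.

Things in the scene. Friction and masses are not known exactly. Their poses are not given: they have to be found in the camera images.
- cassette: Filter cassette, 0.2-0.4 kg: blue frame, white pleats. Block 154 (own x) x 62 (y) x 30 mm (z); at the +x end a tongue (point tongue). Origin: centre of the block's underside; z points out of the face with the yellow grip (point grip). Starts leaning on the stand, 50 deg from level, tongue end up, grip facing up and to the stand's -x side; its long edges, 62 mm apart, are free there.
- tongue (a point): Middle of the lower edge of the tongue's end, at (95, 0, 0) mm in the cassette's frame. The blue tongue is 54 mm wide and 18 mm thick (z 0 to 18 mm) and sticks out 18 mm from the block (x 77 to 95 mm).
- grip (a point): Centre of the yellow grip bar, at (0, 0, 53) mm in the cassette's frame. The bar is 12 mm thick (x), 56 mm long (y), 14 mm high (z 46 to 60 mm), on a leg 12 x 7 mm at each end; open between the legs, its centre 23 mm above the top face.
- stand: Fixed drying stand: white drip tray 160 x 120 mm; two steel wires 36 mm apart, up to 165 mm high, form a back rest sloping 50 deg from level, leaning away to its +x; a foot ledge 48 mm wide, 50 mm deep, square to the wires, carries the cassette's tongueless end. Origin at bench level; the cradle's inner corner is at (-35, 0, 34) mm, the tray's middle at (10, 0, 0) mm.
- board: Fixed wooden ware board 250 (x) x 170 (y) x 18 (z) mm, flat on the bench, bare. Origin: centre of its underside; its upper face is 18 mm above the origin.
- extractor: Fixed grey bench-top dust extractor, 290 (x) x 180 (y) x 130 mm high; inlet pipe (76 mm across) sticks out 55 mm at its +x end, switch panel at its -x end. Origin: centre of its underside. In its flat top is the open filter bay (point bay), with a yellow lip (point lip) over the bay's +x end.
- bay (a point): On the bay floor, at (0, 0, 100) mm in the extractor's frame, same axes (x to the lip, z up). Bay: x -80 to +98, y -34 to +34 mm, 30 mm deep. The cassette fits with 3 mm play each way, tongue to +x under the lip; when home its origin is within about 4 mm of this point, axes alike, its top level with the extractor's top.
- lip (a point): Middle of the free lower edge of the yellow lip, at (84, 0, 126) mm in the extractor's frame. The lip is 96 mm wide, 5 mm thick (z 126 to 131 mm) and overhangs the bay's last 14 mm, leaving a mouth 164 mm long; the 18 mm thick tongue goes beneath it.
- mug_a: White mug, 80 mm across, 92 mm high, standing beyond the ware board. Origin: centre of its underside.
- mug_b: Blue mug, 80 mm across, 92 mm high, standing beyond the ware board. Origin: centre of its underside.
- mug_c: White mug, 80 mm across, 92 mm high, standing behind the drying stand. Origin: centre of its underside.
- glaze_jar: White jar with a green cap, 74 mm across, 110 mm high. Origin: centre of its underside.
- brush: Flat brush, 190 mm long, lying on the bench. Origin: its middle, at bench level.
Not all that is in view belongs to the job. What is shaped like the cassette but pink is not meant.

How it is judged:
By the outcome, as a careful person would: the job done as asked, in the order asked, and still so for the second after the job is handed in, with the robot touching nothing.
It also fails if it takes over 64 s, if anything falls off the work surface, if the arm or the gripper's body presses on something with over 40 N, if the wrist force passes 120 N, or if a joint passes its speed limit or range.

## Robot

A 6-joint arm with a two-finger parallel gripper is mounted at the origin on the work surface. World frame = base frame: x ahead of the robot, y to its left, z up, the work surface at z = 0. Lengths are in m, angles in degrees, forces in N, time in s.
With the tool pointing down it reaches from about 0.4 to 0.825 m from the base axis. Payload 7 kg.
Tool frame: the origin (TCP) lies between the finger pads; the fingertips stand 19 mm ahead of it and the grasp point (between the pads) is the TCP; z points along the fingers, y is the line along which they close (so a half turn about z gives the same grasp; the last joint's range is limited). The gripper opens to 88 mm and grips with 3 to 60 N. Pads are 19 mm wide; open, the fingers measure 130 mm over their backs; the gripper's body (78 mm by 193 mm) begins 47 mm behind the grasp point.
Start: joints at [91.794, 20.546, 0.682, 0, -70.136, -16.507], TCP at [0.171, 0.653, 0.246] pointing down, gripper open.
Joint ranges: [-176.03, 176.03], [-82.01, 121.73], [-58.28, 71.71], [-173.87, 95.51], [-174.79, -0.11], [-173.66, 173.66]. Speed limits (degrees/s): [136.94, 136.94, 172.46, 180, 180, 180].

## Interface

Orientations are given as [roll, pitch, yaw] about the fixed x, y, z axes, in that order (R = Rz(yaw) Ry(pitch) Rx(roll)).
In Python, from plant import r gives the robot as it stands. The module is installed in compiled form; this text tells all that it offers.
- The arm moves only by the shell command python3 -m pendant 'ROWS' [OPENING] [FORCE]. ROWS is JSON, a list of rows, each a list of 6 numbers: the shift along the tool's x, y, z in mm, then the turn, a rotation vector about the tool's x, y, z in rad. In form: [[tx, ty, tz, wx, wy, wz], ...]. A call has 1 to 20 rows; each row is the pose to reach, as a shift and turn from the pose commanded when the call began, along the tool's axes at that moment; what a row does not reach only later rows make up. A row lasts 1/8 s, in which the tool goes at most 62.5 mm and 10.7 degrees, less where a joint would pass 70% of its speed; a pose out of reach is approached as far as the arm can. A call with a gripper value outside its range is refused whole. OPENING is the finger opening in mm, from 0 to 87.6, set as the call begins (- or left out, the last holds). The fingers move at their own pace and stop on an object; FORCE is the grip in N (left out, the last holds). Time passes only in rows, so rows that repeat a pose let the fingers close. It gives the time, the measured TCP pose, the force, the opening and the grip force at its end, in the units of the state.
- r.get_state(): the state, without advancing time (a new reading comes with each control period).
- r.capture(name): name is "scene" or "top"; returns the picture (420x560x3 uint8, red, green, blue); there is no depth.
- r.camera_params(name): a dict with "mtx" (3x3 intrinsics, pixels), "rvec" (rotation vector, rad) and "tvec" (3), from world to camera coordinates, as OpenCV has them. Camera axes: x right, y down, z forward; pixel columns grow to the right and rows downward; lengths in m; the calibration is good to about 2 mm. A picture is of the moment at which its call begins. camera_params takes no time and is no camera call.
- r.close_job(): hands the job in; it is judged then, once.
The state is a dict: "time_s": time; "joints": joint angles; "qd": joint speeds; "joint_torque": joint torques, N m; "tcp_pos": TCP position; "eef_rot": TCP orientation; "contact_force": force on the tool from outside, world axes, zero at the start; "moment": the same for the moment, N m; "gripper_width": finger opening in m; "gripper_force": force on a finger pad.
Only numpy, scipy, OpenCV 4.12 (cv2) and the standard library are available. Lean on these libraries where they do the work, as an engineer would, in place of code of your own. Each camera call takes 0.05 s, during which the arm holds its last target. There are 200 camera calls.

## Working session

There is one attempt and no reset: what is moved stays moved. The work goes in short steps, Python scripts to look and compute and a shell command to move; the robot and the scene stay as the last step left them, time stands still between calls to the robot, and variables do not carry over. Pictures are saved under pics/ and viewed, at most 10 in all, crops included, and the job is handed in when it is done.

```bash
mkdir -p pics
python3 - <<'E'
from plant import r
import cv2,numpy as np
for n in("scene","top"):
    im=r.capture(n);cv2.imwrite(f"pics/{n}0.png",im[:,:,::-1]);p=r.camera_params(n)
    R=cv2.Rodrigues(np.array(p["rvec"],float))[0];print(n,np.round(p["mtx"],1).tolist(),np.round(-R.T@np.array(p["tvec"]).ravel(),3),np.round(R,2).tolist())
s=r.get_state();print(s)
E
```

```text
scene [[427.4, 0.0, 281.7], [0.0, 427.4, 212.8], [0.0, 0.0, 1.0]] [ 0.877 -0.532  1.121] [[0.87, 0.49, -0.01], [0.41, -0.74, -0.53], [-0.26, 0.46, -0.85]]
top [[415.5, 0.0, 285.4], [0.0, 415.5, 209.0], [0.0, 0.0, 1.0]] [ 0.372 -0.009  1.309] [[-0.0, -1.0, -0.02], [-0.99, 0.0, -0.15], [0.15, 0.01, -0.99]]
{'time_s': 0.1, 'joints': array([ 9.17939114e+01,  2.05864297e+01,  6.37539916e-01, -1.73396716e-02,
       -7.01342795e+01, -1.65087447e+01]), 'qd': array([-0.04087646, -0.08361111,  0.11989069,  0.08976134, -0.04396803,
       -0.07120087]), 'joint_torque': array([ 1.37509596e-04, -5.84160447e+01,  2.93751454e+01,  7.01547682e+00,
        1.01305961e-02, -4.82365567e-05]), 'tcp_pos': array([0.17135681, 0.65246037, 0.2447165 ]), 'eef_rot': array([ 1.79915627e+02, -8.00641196e-03, -1.47207315e+01]), 'contact_force': array([0.05200729, 0.19999206, 0.68696412]), 'moment': array([-0.03627436,  0.02360794, -0.01339923]), 'gripper_force': 0.0, 'gripper_width': 0.08762217265049503}
```

View pics/scene0.png

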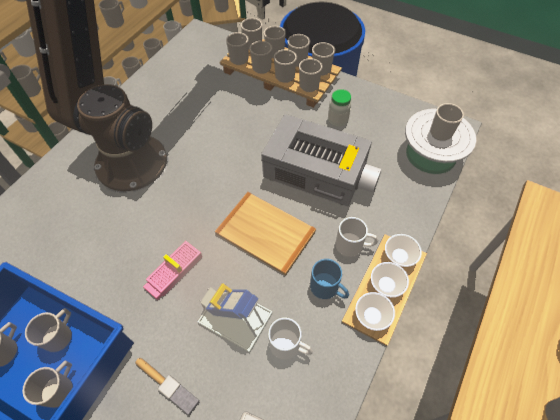

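View pics/top0.png

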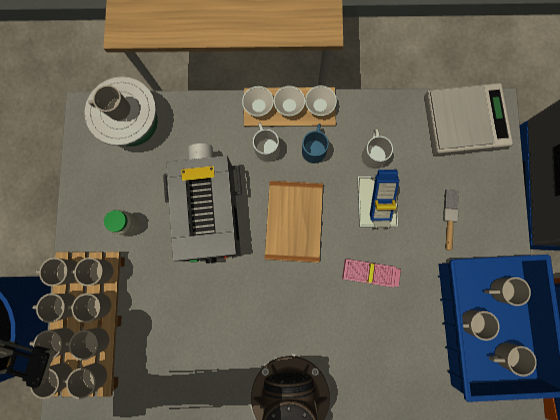

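The wooden-racked mugs, bowls, tray and scale don't belong to the job. There are two cassette-like things: blue with a yellow bar on the stand (scene 232,302; top 385,197), and pink lying flat (scene 172,268; top 372,272). The blue one fits the description because it leans on the stand with a blue frame. I'll confirm that in a crop along with the extractor and board.

Run:
```python
import cv2,numpy as np
s=cv2.imread("pics/scene0.png");t=cv2.imread("pics/top0.png")
c=lambda im,x,y,w,h:cv2.resize(im[y:y+h,x:x+w],(400,300),interpolation=cv2.INTER_CUBIC)
cv2.imwrite("pics/c1.png",np.vstack([np.hstack([c(s,190,275,100,75),c(t,335,160,100,75)]),np.hstack([c(s,250,105,140,105),c(t,130,150,160,120)])]))
```

```text
(no output)
```

View pics/c1.png

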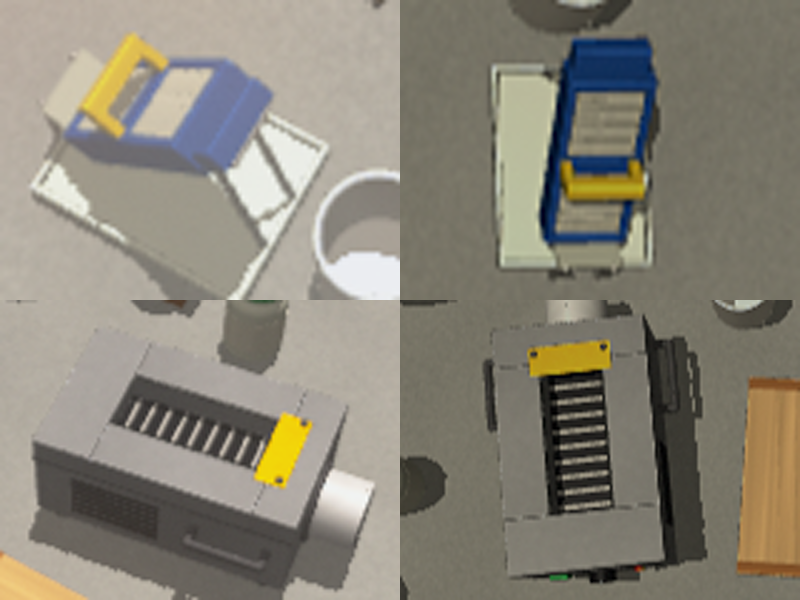

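The crop confirms the blue frame with the yellow bar leaning on the stand, tongue end up towards world +x (top crop 610,60). The extractor's yellow lip is at its far (+x) end. Next: triangulate using masks and corners.

```bash
cat > h.py <<'E'
import cv2,numpy as np
from plant import r
def cam(n):
    p=r.camera_params(n);R=cv2.Rodrigues(np.array(p["rvec"],float))[0];t=np.array(p["tvec"],float).ravel();return np.array(p["mtx"],float),R,t
C={n:cam(n) for n in("scene","top")}
def tri(ps,pt):
    P=[C[n][0]@np.c_[C[n][1],C[n][2]] for n in("scene","top")]
    X=cv2.triangulatePoints(*P,np.array(ps,float).reshape(2,1),np.array(pt,float).reshape(2,1)).ravel();X=X[:3]/X[3]
    e=[np.round(proj(n,X)-q,1).tolist() for n,q in(("scene",ps),("top",pt))]
    return X,e
def proj(n,X):
    K,R,t=C[n];q=K@(R@X+t);return q[:2]/q[2]
def ray(n,p,z):
    K,R,t=C[n];d=R.T@np.linalg.solve(K,[p[0],p[1],1]);c=-R.T@t;return c+d*(z-c[2])/d[2]
def mask(im,lo,hi,box):
    x,y,w,h=box;m=np.zeros(im.shape[:2],np.uint8)
    m[y:y+h,x:x+w]=cv2.inRange(cv2.cvtColor(im,cv2.COLOR_BGR2HSV),lo,hi)[y:y+h,x:x+w]
    cs=cv2.findContours(m,cv2.RETR_EXTERNAL,cv2.CHAIN_APPROX_NONE)[0]
    c=max(cs,key=cv2.contourArea);f=np.zeros_like(m);cv2.drawContours(f,[c],-1,255,-1);M=cv2.moments(f,True)
    return np.array([M["m10"]/M["m00"],M["m01"]/M["m00"]]),cv2.boxPoints(cv2.minAreaRect(c)),c
E
python3 - <<'E'
from h import *
np.set_printoptions(precision=4,suppress=True)
s=cv2.imread("pics/scene0.png");t=cv2.imread("pics/top0.png")
Y=((22,150,100),(33,255,255));W=((8,80,90),(22,220,255))
a,ab,_=mask(s,*Y,(330,130,40,50));b,bb,_=mask(t,*Y,(170,155,60,40));X,e=tri(a,b);print("lip c",X,e)
print(" lip rect on .131 scene",[ray("scene",p,.131)[:2] for p in ab],"top",[ray("top",p,.131)[:2] for p in bb])
a,ab,_=mask(s,*W,(205,185,120,95));b,bb,_=mask(t,*W,(255,170,80,100));X,e=tri(a,b);print("board c",X,e)
print(" board rect",[ray("top",p,.018)[:2] for p in bb])
# extractor/cassette hand-picked: crop -> px
S1=lambda x,y:(190+x/4-.4,275+y/4-.4);T1=lambda x,y:(335+(x-400)/4-.4,160+y/4-.4)
S2=lambda x,y:(250+x/2.857-.3,105+(y-300)/2.857-.3);T2=lambda x,y:(130+(x-400)/2.5-.3,150+(y-300)/2.5-.3)
for n,p,q in[("bay +y-x",S2(138,377),T2(547,514)),("bay -y-x",S2(110,426),T2(611,510)),
 ("lip+y free",S2(285,413),T2(533,376)),("lip-y free",S2(256,478),T2(610,369)),("ext -x+y",S2(104,329),T2(510,577)),("ext -x-y",S2(34,446),T2(663,566)),("ext +x+y",S2(348,405),T2(492,330)),
 ("tray -x -y?",S1(33,190),T1(498,268)),("tray +x-y",S1(327,148),T1(651,68)),
 ("bar +y",S1(138,45),T1(566,180)),("bar -y",S1(100,118),T1(641,180)),("tongue +y",S1(268,92),T1(574,42)),("tongue -y",S1(222,170),T1(649,42))]:
    X,e=tri(p,q);print(n,X,e)
E
```

```text
lip c [0.6519 0.2647 0.1317] [[0.3, -0.1], [0.2, 0.3]]
 lip rect on .131 scene [array([0.6398, 0.2191]), array([0.6282, 0.3137]), array([0.6627, 0.3129]), array([0.673 , 0.2189])] top [array([0.6644, 0.3152]), array([0.6747, 0.22  ]), array([0.641 , 0.2155]), array([0.6307, 0.3103])]
board c [ 0.5255 -0.0149  0.0055] [[-0.2, 0.1], [-0.2, -0.2]]
 board rect [array([0.406, 0.077]), array([0.6566, 0.064 ]), array([ 0.6456, -0.1102]), array([ 0.396 , -0.0925])]
bay +y-x [0.4713 0.2859 0.1268] [[0.1, -0.0], [0.1, 0.1]]
bay -y-x [0.4762 0.2135 0.1228] [[-0.0, 0.0], [-0.0, -0.0]]
lip+y free [0.6326 0.3067 0.1362] [[-0.7, 0.2], [-0.5, -0.6]]
lip-y free [0.6415 0.2184 0.1303] [[-0.6, 0.2], [-0.4, -0.5]]
ext -x+y [0.4023 0.3279 0.1268] [[-0.9, 0.2], [-0.7, -0.8]]
ext -x-y [0.4141 0.1554 0.114 ] [[-0.7, 0.2], [-0.5, -0.6]]
ext +x+y [0.6868 0.3565 0.1304] [[0.2, -0.1], [0.1, 0.2]]
tray -x -y? [ 0.4925 -0.2817 -0.1304] [[14.6, -4.3], [11.4, 8.3]]
tray +x-y [ 0.6642 -0.2843  0.1632] [[-15.8, 2.3], [-8.3, -11.2]]
bar +y [ 0.5552 -0.2521  0.1335] [[1.0, -0.2], [0.7, 0.7]]
bar -y [ 0.5578 -0.3038  0.1308] [[-0.3, 0.1], [-0.2, -0.2]]
tongue +y [ 0.6484 -0.2517  0.1715] [[0.2, -0.0], [0.1, 0.1]]
tongue -y [ 0.6488 -0.3041  0.1698] [[0.0, -0.0], [0.0, 0.0]]
```

The lip height (131.7 mm) and the cassette's place are consistent with the text. Now a closer look at the bar and tray, plus edge fits for the extractor and stand yaw.

Run:
```python
from h import *
np.set_printoptions(precision=4,suppress=True)
s=cv2.imread("pics/scene0.png");t=cv2.imread("pics/top0.png")
c=lambda im,x,y,w,h:cv2.resize(im[y:y+h,x:x+w],(400,300),interpolation=cv2.INTER_NEAREST)
cv2.imwrite("pics/c2.png",np.vstack([np.hstack([c(s,200,278,40,30),c(t,365,190,40,30)]),np.hstack([c(t,350,165,80,60),c(t,180,165,80,60)])]))
# subpixel edges: strongest gradient along each row/column in a band
g=cv2.cvtColor(t,cv2.COLOR_BGR2GRAY).astype(float)
def edge(rows,c0,c1,slope,z,tr=False,img=g):
    A=img.T if tr else img; pts=[]
    for i in rows:
        o=slope*(i-rows[0]);a=int(round(c0+o));b=int(round(c1+o));d=np.abs(np.diff(A[i,a:b]));k=d.argmax()
        w=d[max(k-1,0):k+2];x=a+.5+(np.arange(max(k-1,0),max(k-1,0)+len(w))*w).sum()/w.sum();pts.append((i,x) if tr else (x,i))
    W=np.array([ray("top",p,z)[:2] for p in pts]);v=cv2.fitLine(W.astype(np.float32),cv2.DIST_HUBER,0,.001,.001).ravel()
    r_=np.abs((W-v[2:])@np.array([-v[1],v[0]]));return v,np.median(r_)*1e3
def show(n,e,perp=False):
    v,r_=e;a=np.degrees(np.arctan2(v[1],v[0]));a=(a+90)%180-90;print(n,"yaw",round(a if not perp else (a+180)%180-90,2),"pt",v[2:],"res mm",round(r_,2))
show("ext +y edge",edge(range(170,255),163,173,.075,.130))
show("bay +y edge",edge(range(186,232),184,192,.03,.130))
show("bay -y edge",edge(range(186,232),210,218,.03,.130))
show("bay -x edge",edge(range(193,211),230,240,-.05,.130,True),True)
show("ext -x edge",edge(range(180,228),254,266,-.08,.130,True),True)
show("tray +y edge",edge(range(180,224),355,363,.04,.008))
show("tray -x edge",edge(range(362,371),222,232,0,.008,True),True)
```

```text
ext +y edge yaw 6.54 pt [0.5    0.3385] res mm 0.6
bay +y edge yaw 5.97 pt [0.5559 0.2925] res mm 0.28
bay -y edge yaw 5.73 pt [0.5548 0.2176] res mm 0.68
bay -x edge yaw 6.63 pt [0.4762 0.2499] res mm 0.69
ext -x edge yaw 6.45 pt [0.4074 0.2474] res mm 1.1
tray +y edge yaw 0.39 pt [ 0.5651 -0.2214] res mm 0.85
tray -x edge yaw 0.64 pt [ 0.5075 -0.2422] res mm 0.06
```

View pics/c2.png

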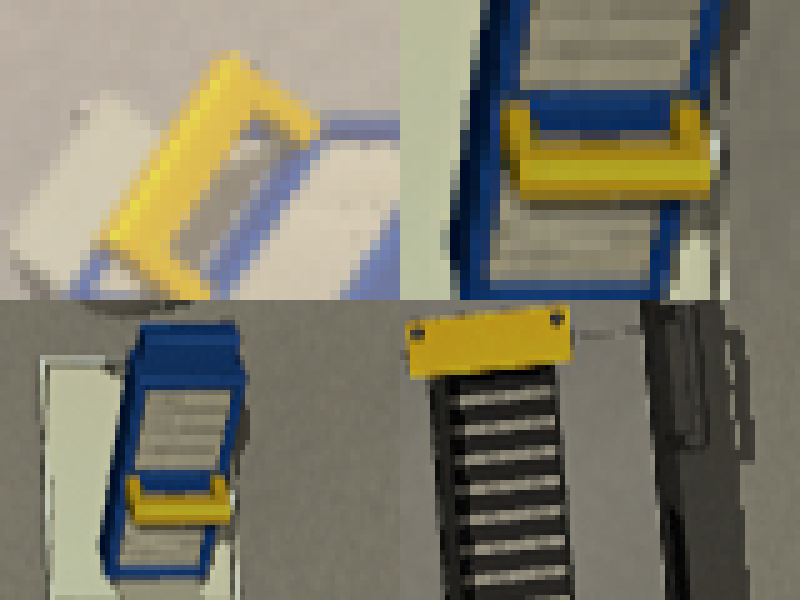

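Run:
```python
from h import *
np.set_printoptions(precision=4,suppress=True)
print(tri((217.3,293),(386.1,207.2)),ray("top",(386.1,207.2),.127),ray("top",(376.5,209.5),.127),ray("top",(395.7,209.5),.127))
# block top-face corners in top crop (scale5, off 350,165): outer frame edges
f=lambda x,y:(350+x/5-.5,165+(y-300)/5-.5)
# stand model: block far-top edge (77,30) z; near-top edge (-77,30)
for n,p,lx,lz in[("far+y",f(140,380),77,30),("far-y",f(243,380),77,30),("near+y",f(108,577),-77,30),("near-y",f(208,577),-77,30),("tong+y",f(140,327),95,0),("tong-y",f(237,327),95,0)]:
    z=.093+(lx*np.sin(np.radians(50))+lz*np.cos(np.radians(50)))/1e3;print(n,ray("top",p,z), "origin x",ray("top",p,z)[0]-(lx*np.cos(np.radians(50))-lz*np.sin(np.radians(50)))/1e3)
print(np.round(r.get_state()["tcp_pos"],4))
```

```text
(array([ 0.5494, -0.278 ,  0.1349]), [[-0.1, 0.0], [-0.1, -0.1]]) [ 0.5504 -0.28    0.127 ] [ 0.5439 -0.2523  0.127 ] [ 0.5437 -0.3071  0.127 ]
far+y [ 0.6191 -0.2487  0.1713] origin x 0.5925774779031207
far-y [ 0.6188 -0.3059  0.1713] origin x 0.5922939720271322
near+y [ 0.5228 -0.2501  0.0533] origin x 0.5952705379716344
near-y [ 0.5226 -0.3105  0.0533] origin x 0.5950602488191972
tong+y [ 0.6507 -0.2509  0.1658] origin x 0.5896430554542259
tong-y [ 0.6504 -0.3052  0.1658] origin x 0.5893517358486225
[0.1714 0.6525 0.2447]
```

```bash
cat > g.py <<'E'
import numpy as np
from scipy.spatial.transform import Rotation as Ro
from plant import r
def tool(z,y):
    z=np.array(z,float);z/=np.linalg.norm(z);y=np.array(y,float);y-=z*(y@z);y/=np.linalg.norm(y);return Ro.from_matrix(np.c_[np.cross(y,z),y,z])
def rows(*T):
    s=r.get_state();R0=Ro.from_euler("xyz",s["eef_rot"],degrees=True);p0=s["tcp_pos"]
    for p,R in T:
        d=R0.inv().apply(np.array(p)-p0)*1e3;w=(R0.inv()*(R if R is not None else R0)).as_rotvec()
        print(np.round(d).astype(int).tolist()+np.round(w,3).tolist(), "mm",round(np.linalg.norm(d)),"deg",round(np.degrees(np.linalg.norm(w))))
c5,s5=np.cos(np.radians(50)),np.sin(np.radians(50))
E
python3 - <<'E'
from g import *
D=tool([0,0,-1],[0,-1,0]);S=tool([s5,0,-c5],[0,-1,0])
rows(((.42,.25,.27),D),((.49,-.1,.28),D),((.496,-.279,.173),S),((.573,-.279,.1085),S))
E
```

```text
[343, 326, -25, 0.001, 0.0, -0.257] mm 474 deg 15
[499, 647, -34, 0.001, 0.0, -0.257] mm 818 deg 15
[551, 818, 73, 0.113, 0.868, -0.24] mm 989 deg 52
[625, 799, 137, 0.113, 0.868, -0.24] mm 1023 deg 52
```

```bash
python3 -m pendant '[[343,326,-25,0,0,-0.257],[343,326,-25,0,0,-0.257],[343,326,-25,0,0,-0.257],[343,326,-25,0,0,-0.257],[343,326,-25,0,0,-0.257],[343,326,-25,0,0,-0.257],[343,326,-25,0,0,-0.257],[499,647,-34,0,0,-0.257],[499,647,-34,0,0,-0.257],[499,647,-34,0,0,-0.257],[499,647,-34,0,0,-0.257],[499,647,-34,0,0,-0.257],[551,818,73,0.113,0.868,-0.24],[551,818,73,0.113,0.868,-0.24],[551,818,73,0.113,0.868,-0.24],[551,818,73,0.113,0.868,-0.24],[551,818,73,0.113,0.868,-0.24],[551,818,73,0.113,0.868,-0.24]]' 87 20
python3 - <<'E'
from g import *
S=tool([s5,0,-c5],[0,-1,0])
rows(((.496,-.279,.173),S),((.573,-.279,.1085),S));print(r.get_state()["joints"].round(1))
E
```

```text
time_s: 2.35
tcp_pos: [0.4731, -0.244, 0.1704]
eef_rot: [-177.1, -37.8, -1.2]
contact_force: [-1.1, 0.1, -0.7]
gripper_width: 0.0869
gripper_force: 0.0
[20, 35, 11, -0.036, 0.212, -0.021] mm 42 deg 12
[42, 38, 109, -0.036, 0.212, -0.021] mm 123 deg 12
[-19.6  -0.2 -33.6 -34.8 -25.  137.1]
```

```bash
python3 -m pendant '[[0,0,0,0,0,0],[0,0,0,0,0,0]]'
python3 - <<'E'
from g import *
S=tool([s5,0,-c5],[0,-1,0])
rows(((.496,-.279,.173),S),((.573,-.279,.1085),S));print(r.get_state()["joints"].round(1))
E
```

```text
time_s: 2.6
tcp_pos: [0.473, -0.2441, 0.1709]
eef_rot: [-177.1, -37.6, -1.4]
contact_force: [0.5, 0.0, 0.1]
gripper_width: 0.087
gripper_force: 0.0
[20, 35, 11, -0.035, 0.216, -0.023] mm 42 deg 13
[42, 38, 109, -0.035, 0.216, -0.023] mm 123 deg 13
[-19.4  -0.3 -33.7 -34.2 -25.  136.2]
```

```bash
python3 -m pendant '[[20,35,11,-0.035,0.216,-0.023],[20,35,11,-0.035,0.216,-0.023],[20,35,11,-0.035,0.216,-0.023],[20,35,11,-0.035,0.216,-0.023],[32,36,61,-0.035,0.216,-0.023],[32,36,61,-0.035,0.216,-0.023]]'
python3 - <<'E'
from g import *
import cv2
S=tool([s5,0,-c5],[0,-1,0])
rows(((.573,-.279,.1085),S));print(r.get_state()["joints"].round(1))
s=r.capture("scene");t=r.capture("top")
c=lambda im,x,y,w,h:cv2.resize(im[y:y+h,x:x+w],(400,400),interpolation=cv2.INTER_CUBIC)
cv2.imwrite("pics/c3.png",np.hstack([c(s,165,245,110,110),c(t,335,150,110,110)])[:,:,::-1])
E
```

```text
time_s: 3.35
tcp_pos: [0.5421, -0.2724, 0.1535]
eef_rot: [-179.8, -48.3, -0.3]
contact_force: [-0.8, 0.2, 0.1]
gripper_width: 0.0872
gripper_force: 0.0
[-13, 7, 53, 0.0, 0.029, -0.003] mm 55 deg 2
[-32.1   8.5 -25.6 -63.6 -26.3 173.4]
```

View pics/c3.png

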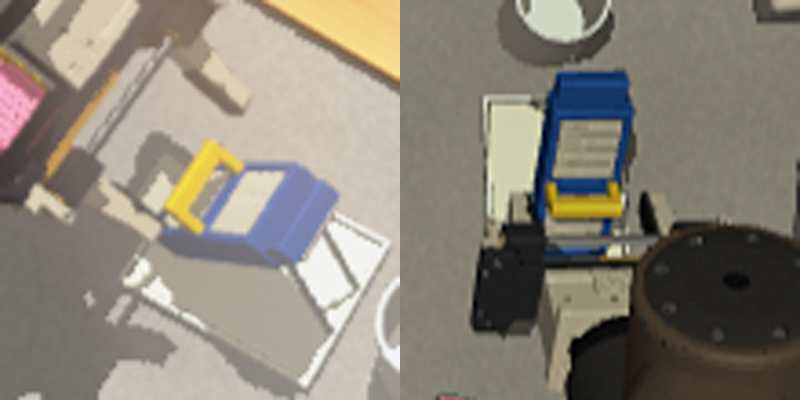

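The picture shows the open fingers straddling the cassette with the bar (crop 585,205) between them. Joint 6 is at its limit, so I back off and use the half-turned grasp.

```bash
python3 -m pendant '[[0,0,-60,0,0,0],[0,0,-60,0,0,0.1],[0,0,-60,0,0,0.3],[0,0,-60,0,0,0.48],[0,0,-60,0,0,0.66],[0,0,-60,0,0,0.84],[0,0,-60,0,0,1.02],[0,0,-60,0,0,1.2],[0,0,-60,0,0,1.38],[0,0,-60,0,0,1.56],[0,0,-60,0,0,1.74],[0,0,-60,0,0,1.92],[0,0,-60,0,0,2.1],[0,0,-60,0,0,2.28],[0,0,-60,0,0,2.46],[0,0,-60,0,0,2.64],[0,0,-60,0,0,2.82],[0,0,-60,0,0,3.0],[0,0,-60,0,0,3.14],[0,0,-60,0,0,3.14]]'
python3 - <<'E'
from g import *
S=tool([s5,0,-c5],[0,1,0])
rows(((.573-.06*s5,-.279,.1085+.06*c5),S),((.573,-.279,.1085),S));print(r.get_state()["joints"].round(1))
E
```

```text
time_s: 5.95
tcp_pos: [0.4953, -0.2737, 0.1957]
eef_rot: [-179.9, 48.5, 179.9]
contact_force: [-0.3, -0.9, -0.7]
gripper_width: 0.0869
gripper_force: 0.0
[15, -5, 56, -0.004, -0.025, -0.002] mm 58 deg 1
[14, -5, 116, -0.004, -0.025, -0.002] mm 117 deg 1
[-32.9   1.2 -28.2 -56.5 -28.9 -14. ]
```

```bash
python3 -m pendant '[[15,-5,56,0,-0.025,0],[15,-5,56,0,-0.025,0],[15,-5,85,0,-0.025,0],[15,-5,112,0,-0.025,0],[15,-5,114,0,-0.025,0],[15,-5,114,0,-0.025,0]]'
python3 - <<'E'
from g import *
import cv2
S=tool([s5,0,-c5],[0,1,0])
rows(((.573,-.279,.1085),S));print(r.get_state()["joints"].round(1))
s=r.capture("scene");t=r.capture("top")
c=lambda im,x,y,w,h:cv2.resize(im[y:y+h,x:x+w],(400,400),interpolation=cv2.INTER_CUBIC)
cv2.imwrite("pics/c4.png",np.hstack([c(s,165,245,110,110),c(t,335,150,110,110)])[:,:,::-1])
E
```

```text
time_s: 6.7
tcp_pos: [0.5709, -0.2796, 0.1091]
eef_rot: [-179.9, 50.0, 179.8]
contact_force: [-1.0, -0.4, -0.3]
gripper_width: 0.0871
gripper_force: 0.0
[-1, 1, 2, -0.004, -0.001, -0.002] mm 2 deg 0
[-36.9  15.7 -23.6 -76.6 -28.   10.5]
```

View pics/c4.png

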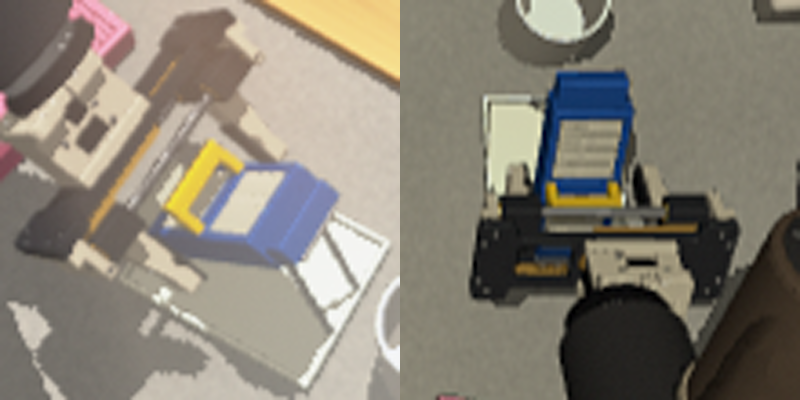

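The fingers straddle the block's long edges, touch nothing, and the bar is clear of the gripper body. Closing now.

```bash
python3 -m pendant '[[0,0,0,0,0,0],[0,0,0,0,0,0],[0,0,0,0,0,0],[0,0,0,0,0,0],[0,0,0,0,0,0],[0,0,0,0,0,0]]' 50 35
python3 - <<'E'
from g import *
D=tool([0,0,-1],[0,1,0]);S=tool([s5,0,-c5],[0,1,0])
rows(((.50,-.279,.18),S),((.48,-.28,.23),S),((.50,-.02,.2),D));print(r.get_state()["joints"].round(1),r.get_state()["contact_force"].round(1))
E
```

```text
time_s: 7.55
tcp_pos: [0.5715, -0.2786, 0.1087]
eef_rot: [179.8, 50.0, 179.6]
contact_force: [-2.9, 5.1, 5.9]
gripper_width: 0.0617
gripper_force: 35.0
[-9, -1, -101, -0.002, 0.0, -0.004] mm 101 deg 0
[-34, -2, -148, -0.002, 0.0, -0.004] mm 152 deg 0
[-23, 258, -114, -0.0, 0.873, -0.005] mm 283 deg 50
[-36.9  15.8 -23.6 -76.8 -28.1  10.6] [-2.9  5.1  5.9]
```

```bash
python3 -m pendant '[[-6,0,-40,0,0,0],[-20,0,-95,0,0,0],[-34,0,-148,0,0,0],[-34,0,-148,0,0,0],[-30,60,-140,0,0.18,0],[-28,120,-130,0,0.36,0],[-25,180,-120,0,0.54,0],[-23,240,-114,0,0.72,0],[-23,263,-114,0,0.873,0],[-23,263,-114,0,0.873,0],[-23,263,-114,0,0.873,0],[-23,263,-114,0,0.873,0],[-23,263,-114,0,0.873,0]]'
python3 - <<'E'
from g import *
D=tool([0,0,-1],[0,1,0])
rows(((.522,-.015,.2),D),((.522,-.015,.06),D));print(r.get_state()["joints"].round(1))
E
```

```text
time_s: 9.18
tcp_pos: [0.4999, -0.0154, 0.1971]
eef_rot: [180.0, -0.3, 179.8]
contact_force: [-0.1, -0.3, -4.1]
gripper_width: 0.0617
gripper_force: 35.0
[-22, 1, -3, 0.0, -0.005, -0.004] mm 22 deg 0
[-23, 0, 137, 0.0, -0.005, -0.004] mm 139 deg 0
[ 2.070e+01  6.400e+00 -2.480e+01 -1.000e-01 -5.900e+01 -1.109e+02]
```

```bash
python3 -m pendant '[[-23,0,50,0,-0.005,0],[-23,0,100,0,-0.005,0],[-23,0,137,0,-0.005,0],[-23,0,145,0,-0.005,0],[-23,0,149,0,-0.005,0],[-23,0,149,0,-0.005,0]]'
```

```text
time_s: 9.93
tcp_pos: [0.5241, -0.0165, 0.0516]
eef_rot: [179.9, 0.4, 179.6]
contact_force: [1.3, 0.3, -4.6]
gripper_width: 0.0617
gripper_force: 35.0
```

```bash
python3 -m pendant '[[0,0,2,0,0,0],[0,0,4,0,0,0],[0,0,4,0,0,0]]'
```

```text
time_s: 10.3
tcp_pos: [0.5233, -0.0163, 0.0464]
eef_rot: [180.0, 0.2, 179.7]
contact_force: [-0.2, 0.5, -3.5]
gripper_width: 0.0618
gripper_force: 35.0
```

```bash
python3 -m pendant '[[0,0,2,0,0,0],[0,0,3,0,0,0],[0,0,3,0,0,0]]'
```

```text
time_s: 10.68
tcp_pos: [0.5239, -0.0162, 0.0448]
eef_rot: [180.0, 0.3, 179.7]
contact_force: [-5.3, 1.5, 15.4]
gripper_width: 0.0617
gripper_force: 35.0
```

```bash
python3 -m pendant '[[0,0,1,0,0,0],[0,0,2,0,0,0],[0,0,2,0,0,0]]'
```

```text
time_s: 11.05
tcp_pos: [0.524, -0.0162, 0.0446]
eef_rot: [180.0, 0.3, 179.8]
contact_force: [-13.2, 3.2, 35.0]
gripper_width: 0.0617
gripper_force: 35.0
```

```bash
python3 -m pendant '[[0,0,-3,0,0,0],[0,0,-3,0,0,0]]' && python3 -m pendant '[[0,0,0,0,0,0],[0,0,0,0,0,0],[0,0,0,0,0,0],[0,0,0,0,0,0],[0,0,0,0,0,0],[0,0,-60,0,0,0],[0,0,-110,0,0,0],[0,0,-150,0,0,0],[0,0,-150,0,0,0]]' 87.6 35
python3 - <<'E'
from g import *
import cv2
s=r.capture("scene");t=r.capture("top")
cv2.imwrite("pics/s5.png",s[:,:,::-1]);cv2.imwrite("pics/t5.png",t[:,:,::-1])
c=lambda im,x,y,w,h:cv2.resize(im[y:y+h,x:x+w],(400,400),interpolation=cv2.INTER_CUBIC)
cv2.imwrite("pics/c5.png",np.hstack([c(s,200,170,130,130),c(t,230,160,130,130)])[:,:,::-1])
E
```

```text
time_s: 11.3
tcp_pos: [0.5236, -0.0162, 0.0446]
eef_rot: [180.0, 0.3, 179.7]
contact_force: [-3.8, 2.4, 7.1]
gripper_width: 0.0615
gripper_force: 35.0
time_s: 12.42
tcp_pos: [0.5246, -0.016, 0.1979]
eef_rot: [179.9, 0.6, 179.7]
contact_force: [-1.0, -0.6, -0.5]
gripper_width: 0.0879
gripper_force: 0.0
```

View pics/c5.png

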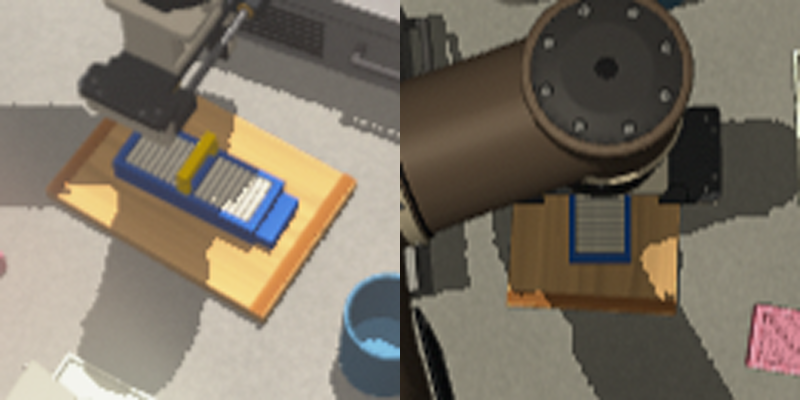

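It lies flat on the board with the bar up and the tongue towards +x (scene bar at crop 198,162), released. Now locating the bar.

Run:
```python
from h import *
from g import *
np.set_printoptions(precision=4,suppress=True)
s=cv2.imread("pics/s5.png")
a,ab,c=mask(s,(20,120,60),(35,255,255),(245,205,40,40));print("scene bar",a,cv2.boundingRect(c),ray("scene",a,.068))
e=ray("top",(230+600/3.077-130-.3,160+263/3.077-.3),.048);print("near end",e,"origin x",e[0]+.077)
D=tool([0,0,-1],[1,0,0])
x=.522
rows(((x,-.0162,.2),D));print(r.get_state()["joints"].round(1))
```

```text
scene bar [263.2655 221.7788] (257, 212, 14, 21) [ 0.5223 -0.0174  0.068 ]
near end [ 0.4472 -0.018   0.048 ] origin x 0.5241841290228654
[0, 0, -6, 0.004, 0.003, 1.565] mm 6 deg 90
[  19.8    8.4  -22.8    0.   -58.5 -110.1]
```

```bash
python3 -m pendant '[[2,0,-6,0,0,-0.18],[2,0,-6,0,0,-0.36],[2,0,-6,0,0,-0.54],[2,0,-6,0,0,-0.72],[2,0,-6,0,0,-0.9],[2,0,-6,0,0,-1.08],[2,0,-6,0,0,-1.26],[2,0,-6,0,0,-1.44],[2,0,-6,0,0,-1.57],[2,0,-6,0,0,-1.57],[2,0,50,0,0,-1.57],[2,0,80,0,0,-1.57],[2,0,80,0,0,-1.57]]' 60
python3 - <<'E'
from g import *
D=tool([0,0,-1],[-1,0,0])
rows(((.523,-.0162,.0725),D))
E
```

```text
time_s: 14.15
tcp_pos: [0.519, -0.017, 0.1116]
eef_rot: [179.9, -0.1, -90.6]
contact_force: [0.1, 1.1, 0.9]
gripper_width: 0.0599
gripper_force: 0.0
[-1, -4, 39, 0.002, -0.001, -0.01] mm 39 deg 1
```

```bash
python3 -m pendant '[[-1,-4,20,0.002,0,-0.005],[-1,-4,34,0.002,0,-0.005],[-1,-4,39,0.002,0,-0.005],[-1,-4,39,0.002,0,-0.005]]'; python3 -m pendant '[[0,0,0,0,0,0],[0,0,0,0,0,0],[0,0,0,0,0,0],[0,0,0,0,0,0],[0,0,0,0,0,0],[0,0,0,0,0,0]]' 8 50
```

```text
time_s: 14.65
tcp_pos: [0.5253, -0.0155, 0.0755]
eef_rot: [-179.7, 0.0, -90.1]
contact_force: [0.2, -1.1, 0.1]
gripper_width: 0.0599
gripper_force: 0.0
time_s: 15.4
tcp_pos: [0.5253, -0.0154, 0.0753]
eef_rot: [-179.7, 0.0, -90.1]
contact_force: [-0.0, -0.4, 0.4]
gripper_width: 0.0116
gripper_force: 50.0
```

Gripped, so lift it. Next, work out the tilted entry above the bay, using the vision-to-TCP bias seen on the board (about +2 mm x, +1.3 mm y).

```bash
cat >> g.py <<'E'
B=np.array([.554,.256,.100]);YAW=6.2
def ins(X,tz,th,B=B,yaw=YAW,dy=0.):
    Z=Ro.from_euler("z",yaw,degrees=True);R=Z*Ro.from_euler("y",th,degrees=True)
    o=B+Z.apply([X/1e3,dy/1e3,tz/1e3])-R.apply([.095,0,0]);p=o+R.apply([0,.0008,.0573])
    return p,R*Ro.from_matrix(np.array([[0,-1,0],[-1,0,0],[0,0,-1]],float))
E
python3 -m pendant '[[0,0,-60,0,0,0],[0,0,-120,0,0,0],[0,0,-170,0,0,0],[0,0,-170,0,0,0]]'
python3 - <<'E'
from g import *
rows(ins(76,90,0),ins(76,90,16),ins(76,45,16))
print(r.get_state()["joints"].round(1))
E
```

```text
time_s: 15.9
tcp_pos: [0.5259, -0.0151, 0.2492]
eef_rot: [-179.3, 0.1, -90.1]
contact_force: [0.3, -0.4, -4.2]
gripper_width: 0.0113
gripper_force: 50.0
[-270, -9, 3, -0.013, 0.002, -0.11] mm 270 deg 6
[-272, -28, -21, -0.292, 0.017, -0.109] mm 274 deg 18
[-272, -28, 24, -0.292, 0.017, -0.109] mm 274 deg 18
[ 19.8   5.9 -18.2   0.1 -65.1 -20. ]
```

```bash
python3 -m pendant '[[-60,-9,0,0,0,-0.03],[-120,-15,-10,-0.06,0,-0.06],[-180,-20,-21,-0.12,0.01,-0.08],[-230,-25,-21,-0.18,0.017,-0.109],[-272,-28,-21,-0.24,0.017,-0.109],[-272,-28,-21,-0.292,0.017,-0.109],[-272,-28,-21,-0.292,0.017,-0.109],[-272,-28,10,-0.292,0.017,-0.109],[-272,-28,24,-0.292,0.017,-0.109],[-272,-28,24,-0.292,0.017,-0.109],[-272,-28,24,-0.292,0.017,-0.109]]'
python3 - <<'E'
from g import *
import cv2
rows(ins(76,45,16),ins(76,25,16),ins(76,4,16))
s=r.capture("scene");t=r.capture("top")
cv2.imwrite("pics/s6.png",s[:,:,::-1]);cv2.imwrite("pics/t6.png",t[:,:,::-1])
c=lambda im,x,y,w,h:cv2.resize(im[y:y+h,x:x+w],(400,400),interpolation=cv2.INTER_CUBIC)
cv2.imwrite("pics/c6.png",np.hstack([c(s,270,90,110,110),c(t,150,140,110,110)])[:,:,::-1])
E
```

```text
time_s: 17.27
tcp_pos: [0.5532, 0.2564, 0.2226]
eef_rot: [163.7, -0.1, -83.8]
contact_force: [-1.4, -0.1, -3.6]
gripper_width: 0.0111
gripper_force: 50.0
[0, 0, -4, 0.005, -0.001, -0.0] mm 4 deg 0
[0, -6, 15, 0.005, -0.001, -0.0] mm 16 deg 0
[0, -12, 35, 0.005, -0.001, -0.0] mm 37 deg 0
```

View pics/c6.png

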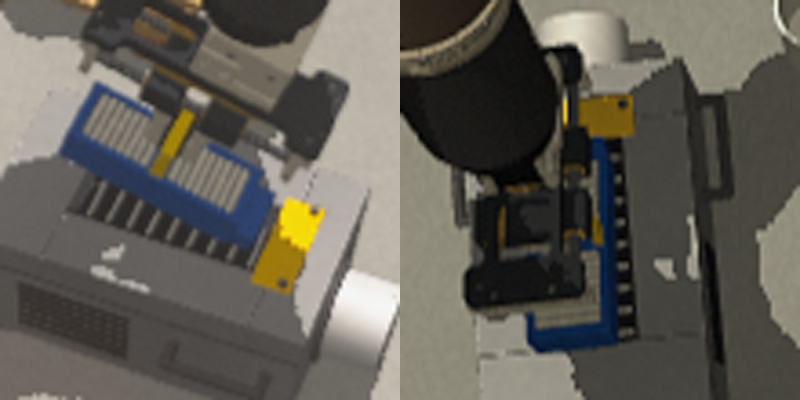

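The cassette hangs nose-down over the bay, tongue towards the yellow lip (scene crop 265,240 against lip 290,240). I check the held pose numerically against the corner pixels.

Run:
```python
from h import *
from g import *
np.set_printoptions(precision=4,suppress=True)
st=r.get_state();Rt=Ro.from_euler("xyz",st["eef_rot"],degrees=True)
R=Rt*Ro.from_matrix(np.array([[0,-1,0],[-1,0,0],[0,0,-1]],float)).inv();o=st["tcp_pos"]-R.apply([0,.0008,.0573])
S=lambda x,y:np.array((270+x/3.636-.36,90+y/3.636-.36));T=lambda x,y:np.array((150+(x-400)/3.636-.36,140+y/3.636-.36))
print("origin",o,R.as_euler("zyx",degrees=True))
for n,cm,q,l in[("near-y top","top",T(617,345),(-77,-31,30)),("near+y top","top",T(527,350),(-77,31,30)),("near+y top","scene",S(97,82),(-77,31,30)),("near-y top","scene",S(68,137),(-77,-31,30)),("tongue end -y top?","scene",S(252,247),(95,-27,18))]:
    X=o+R.apply(np.array(l)/1e3);w=ray(cm,q,X[2]);print(n,cm,"diff mm seen-pred",((w-X)*1e3).round(1)[:2])
B0=np.array([.5525,.2547,.1])
Z=Ro.from_euler("z",6.2,degrees=True)
t=cv2.imread("pics/t6.png");s=cv2.imread("pics/s6.png")
for n,cm,q,l in[("bay -y edge mid?","top",T(636,300),(-60,-34,30)),("lip -y free","scene",S(254,282),(84,-48,31)),("lip +y free","scene",S(285,203),(84,48,31)),("lip -y free","top",T(634,136),(84,-48,31)),("lip -y far","top",T(632,95),(118,-48,31))]:
    X=B+Z.apply(np.array(l)/1e3);w=ray(cm,q,X[2]);print(n,cm,"seen-pred",((w-X)*1e3).round(1)[:2])
```

```text
origin [0.5374 0.2541 0.1677] [ 6.4609 16.1925 -1.8369]
near-y top top diff mm seen-pred [-10.  -8.]
near+y top top diff mm seen-pred [-6.7 -4.2]
near+y top scene diff mm seen-pred [-0.3 -3. ]
near-y top scene diff mm seen-pred [ 1.2 -4.4]
tongue end -y top? scene diff mm seen-pred [-2.  -8.4]
bay -y edge mid? top seen-pred [10.6 -4.1]
lip -y free scene seen-pred [1.  1.7]
lip +y free scene seen-pred [-1.4 -6.4]
lip -y free top seen-pred [-2.2 -1.2]
lip -y far top seen-pred [-2.4 -2.5]
```

```bash
cat > e.py <<'E'
from h import *
from g import *
np.set_printoptions(precision=4,suppress=True)
def held():
    st=r.get_state();Rt=Ro.from_euler("xyz",st["eef_rot"],degrees=True)
    R=Rt*Ro.from_matrix(np.array([[0,-1,0],[-1,0,0],[0,0,-1]],float)).inv();return st["tcp_pos"]-R.apply([0,.0008,.0573]),R
def lateral(s,t):
    # lateral offset (mm, along cassette y) of lower -y long edge, seen minus predicted, from blue mask outlines
    o,R=held();Zy=R.apply([0,1,0])
    for n,im,box in(("top",t,(185,165,45,75)),("scene",s,(285,110,60,55))):
        x,y,w,h=box;m=cv2.inRange(cv2.cvtColor(im,cv2.COLOR_BGR2HSV),(105,120,25),(125,255,255));d=[]
        for u in np.linspace(-65,65,27):
            p=proj(n,o+R.apply(np.array([u,-31,0])/1e3));q=proj(n,o+R.apply(np.array([u,-30,0])/1e3));k=q-p  # px per mm
            prof=[m[tuple(np.round((p+k*v)[::-1]).astype(int))]>0 for v in np.arange(-15,12,.25)]
            run=[v for v,b in zip(np.arange(-15,12,.25),prof) if b]
            if len(run)>8:d.append(run[0])
        print(n,"n",len(d),"median",np.median(d) if d else None,"q",np.percentile(d,[20,80]) if d else None)
E
python3 - <<'E'
from e import *
s=cv2.imread("pics/s6.png");t=cv2.imread("pics/t6.png");lateral(s,t)
# lip in same pictures: mask pixels, free edge from scene
a,ab,c=mask(s,(22,130,60),(33,255,255),(335,140,30,45));print("lip scene rect",[ray("scene",p,.131)[:2] for p in ab],"c",ray("scene",a,.131))
Z=Ro.from_euler("z",6.2,degrees=True)
print("pred lip c",B+Z.apply([.101,0,.031]))
E
```

```text
top n 27 median -2.25 q [-3.   -1.55]
scene n 27 median 2.25 q [1.25 4.6 ]
lip scene rect [array([0.6399, 0.2206]), array([0.6294, 0.3144]), array([0.663, 0.313]), array([0.6722, 0.2199])] c [0.6508 0.2674 0.131 ]
pred lip c [0.6544 0.2669 0.131 ]
```

Lateral agreement is within about 2 mm, so I enter in small steps and watch the forces.

```bash
python3 -m pendant '[[0,-6,15,0,0,0],[0,-9,25,0,0,0],[0,-9,25,0,0,0]]'
python3 - <<'E'
from g import *
rows(ins(76,4,16,dy=.5),ins(84,4,16,dy=.5),ins(90,4,16,dy=.5))
E
```

```text
time_s: 17.75
tcp_pos: [0.5537, 0.2562, 0.1933]
eef_rot: [163.4, -0.1, -83.8]
contact_force: [0.1, -0.4, -4.0]
gripper_width: 0.0116
gripper_force: 50.0
[-1, -3, 7, 0.01, -0.002, -0.001] mm 8 deg 1
[-1, -11, 5, 0.01, -0.002, -0.001] mm 12 deg 1
[-1, -16, 3, 0.01, -0.002, -0.001] mm 17 deg 1
```

```bash
python3 -m pendant '[[0,-2,4,0.005,0,0],[0,-3,7,0.01,0,0],[0,-3,7,0.01,0,0],[0,-3,7,0.01,0,0]]'
python3 -m pendant '[[0,-4,-1,0,0,0],[0,-8,-2,0,0,0],[0,-8,-2,0,0,0]]'
python3 - <<'E'
from g import *
rows(ins(84,4,16,dy=.5),ins(90,4,16,dy=.5))
E
```

```text
time_s: 18.25
tcp_pos: [0.5553, 0.2568, 0.1877]
eef_rot: [164.2, -0.1, -83.8]
contact_force: [0.5, 0.1, -3.9]
gripper_width: 0.0118
gripper_force: 50.0
time_s: 18.62
tcp_pos: [0.5639, 0.2576, 0.187]
eef_rot: [164.2, -0.1, -83.8]
contact_force: [-0.8, -0.7, -4.3]
gripper_width: 0.0113
gripper_force: 50.0
[-1, 1, 2, -0.003, -0.001, -0.001] mm 2 deg 0
[-1, -5, 0, -0.003, -0.001, -0.001] mm 5 deg 0
```

```bash
python3 -m pendant '[[0,-3,0,0,0,0],[0,-5,1,0,0,0],[0,-5,1,0,0,0]]'
python3 - <<'E'
from g import *
rows(ins(90,4,16,dy=.5),ins(91,3,13,dy=.5),ins(92,3,10,dy=.5),ins(93,2,6,dy=.5))
import cv2
s=r.capture("scene");t=r.capture("top")
c=lambda im,x,y,w,h:cv2.resize(im[y:y+h,x:x+w],(400,400),interpolation=cv2.INTER_CUBIC)
cv2.imwrite("pics/c7.png",np.hstack([c(s,280,100,90,90),c(t,160,145,90,90)])[:,:,::-1])
E
```

```text
time_s: 19.0
tcp_pos: [0.568, 0.258, 0.1846]
eef_rot: [164.1, -0.1, -83.8]
contact_force: [-0.7, 0.2, -3.6]
gripper_width: 0.0116
gripper_force: 50.0
[-1, 0, -1, -0.003, -0.001, -0.0] mm 1 deg 0
[-1, 1, 5, 0.05, -0.001, -0.0] mm 5 deg 3
[-1, 3, 10, 0.102, -0.001, -0.0] mm 10 deg 6
[-1, 5, 18, 0.172, -0.001, -0.0] mm 18 deg 10
```

View pics/c7.png

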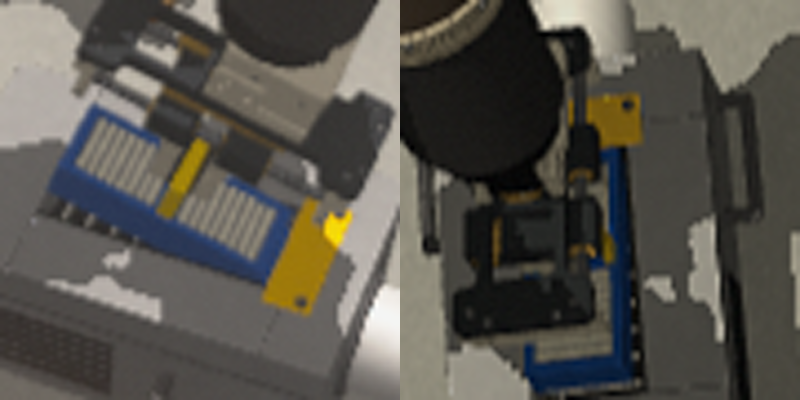

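The tongue is under the lip (scene crop 285,250) and the block lines up with the bay. Now lowering the rear end.

```bash
python3 -m pendant '[[0,0,3,0.025,0,0],[0,1,5,0.05,0,0],[0,2,8,0.075,0,0],[0,3,10,0.102,0,0],[0,3,10,0.102,0,0],[0,3,10,0.102,0,0]]'
python3 - <<'E'
from g import *
print(r.get_state()["moment"].round(2))
rows(ins(92,3,10,dy=.5),ins(93,2,7,dy=.5),ins(94,2,4,dy=.5),ins(95,1,0,dy=.5))
E
```

```text
time_s: 19.85
tcp_pos: [0.5623, 0.2575, 0.1764]
eef_rot: [170.0, -0.1, -83.8]
contact_force: [-0.6, 0.3, -3.3]
gripper_width: 0.0116
gripper_force: 50.0
[ 0.18 -0.89  0.03]
[-1, 0, 0, -0.0, -0.001, 0.0] mm 1 deg 0
[-1, 2, 6, 0.052, -0.001, 0.0] mm 7 deg 3
[-1, 3, 11, 0.104, -0.001, 0.0] mm 12 deg 6
[-1, 5, 19, 0.174, -0.001, 0.0] mm 20 deg 10
```

```bash
python3 -m pendant '[[0,1,3,0.026,0,0],[0,2,6,0.052,0,0],[0,2,6,0.052,0,0]]'
python3 -m pendant '[[0,0,2,0.026,0,0],[0,1,5,0.052,0,0],[0,1,5,0.052,0,0]]'
python3 - <<'E'
from g import *
print(r.get_state()["moment"].round(2))
rows(ins(94,2,4,dy=.5),ins(95,1,2,dy=.5),ins(95,0,0,dy=.5))
E
```

```text
time_s: 20.23
tcp_pos: [0.5591, 0.257, 0.1705]
eef_rot: [173.0, -0.1, -83.8]
contact_force: [0.6, 0.8, -3.8]
gripper_width: 0.0117
gripper_force: 50.0
time_s: 20.6
tcp_pos: [0.5575, 0.2568, 0.1657]
eef_rot: [175.9, -0.1, -83.8]
contact_force: [-0.2, 0.5, -3.8]
gripper_width: 0.0112
gripper_force: 50.0
[ 0.12 -0.36  0.01]
[-1, 0, 0, 0.002, -0.002, 0.0] mm 1 deg 0
[-1, 1, 4, 0.036, -0.002, 0.0] mm 4 deg 2
[-1, 3, 9, 0.071, -0.002, 0.0] mm 9 deg 4
```

```bash
python3 -m pendant '[[0,1,2,0.018,0,0],[0,1,4,0.036,0,0],[0,1,4,0.036,0,0]]'
python3 -m pendant '[[0,1,2,0.018,0,0],[0,1,4,0.035,0,0],[0,1,4,0.035,0,0]]'
python3 - <<'E'
from g import *
print(r.get_state()["moment"].round(2))
rows(ins(95,0,0,dy=.5))
E
```

```text
time_s: 20.98
tcp_pos: [0.5561, 0.2566, 0.1616]
eef_rot: [178.0, -0.1, -83.8]
contact_force: [0.3, -0.5, -3.2]
gripper_width: 0.0116
gripper_force: 50.0
time_s: 21.35
tcp_pos: [0.5551, 0.2566, 0.1579]
eef_rot: [-179.9, -0.1, -83.8]
contact_force: [0.4, -0.5, -3.2]
gripper_width: 0.0115
gripper_force: 50.0
[ 0.02 -0.02 -0.05]
[-1, 1, 1, -0.001, -0.001, 0.0] mm 2 deg 0
```

```bash
python3 -m pendant '[[0,0,1,0,0,0],[0,0,2,0,0,0],[0,0,2,0,0,0]]'
python3 - <<'E'
from g import *
s=r.get_state();print(s["contact_force"].round(1),s["moment"].round(2));rows(ins(95,0,0,dy=.5))
E
```

```text
time_s: 21.72
tcp_pos: [0.5554, 0.2563, 0.1574]
eef_rot: [-179.9, -0.1, -83.8]
contact_force: [-5.9, -3.2, 10.2]
gripper_width: 0.0114
gripper_force: 50.0
[-5.9 -3.2 10.2] [-0.97  2.11  0.06]
[-1, 1, 0, -0.001, -0.002, 0.0] mm 2 deg 0
```

Contact is at the expected floor height. Ease off, let go, retreat and check.

```bash
python3 -m pendant '[[0,0,-1,-0.004,0,0],[0,0,-1,-0.004,0,0]]'; python3 -m pendant '[[0,0,0,0,0,0],[0,0,0,0,0,0],[0,0,0,0,0,0],[0,0,0,0,0,0],[0,0,-40,0,0,0],[0,0,-100,0,0,0],[-60,0,-130,0,0,0],[-120,0,-130,0,0,0],[-180,0,-130,0,0,0],[-240,0,-130,0,0,0],[-280,0,-130,0,0,0],[-280,0,-130,0,0,0]]' 60 20
python3 - <<'E'
from plant import r
import cv2,numpy as np
s=r.capture("scene");t=r.capture("top")
cv2.imwrite("pics/s8.png",s[:,:,::-1]);cv2.imwrite("pics/t8.png",t[:,:,::-1])
c=lambda im,x,y,w,h:cv2.resize(im[y:y+h,x:x+w],(400,400),interpolation=cv2.INTER_CUBIC)
cv2.imwrite("pics/c8.png",np.hstack([c(s,255,100,120,120),c(t,145,150,120,120)])[:,:,::-1])
E
```

```text
time_s: 21.98
tcp_pos: [0.5556, 0.2565, 0.1575]
eef_rot: [179.8, -0.1, -83.8]
contact_force: [-3.7, -3.1, 6.7]
gripper_width: 0.0114
gripper_force: 50.0
time_s: 23.48
tcp_pos: [0.5244, 0.5381, 0.2843]
eef_rot: [179.7, -0.2, -83.6]
contact_force: [0.4, 0.3, 0.2]
gripper_width: 0.0599
gripper_force: 0.0
```

View pics/c8.png

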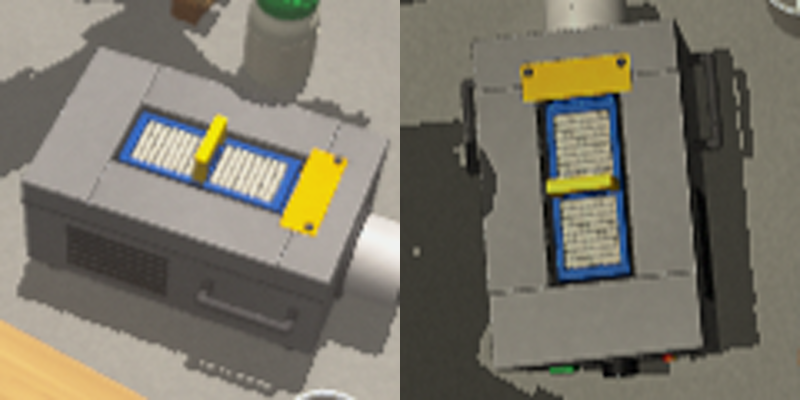

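Run:
```python
from h import *
np.set_printoptions(precision=4,suppress=True)
s=cv2.imread("pics/s8.png");t=cv2.imread("pics/t8.png")
S=lambda x,y:(255+x/3.333-.35,100+y/3.333-.35);T=lambda x,y:(145+(x-400)/3.333-.35,150+y/3.333-.35)
for n,a,b in[("rear+y",S(142,110),T(550,282)),("rear-y",S(119,160),T(633,275)),("front-y",S(285,211),T(622,100)),("ext rim -x bay -y",S(112,162),T(636,277))]:print(n,*tri(a,b),ray("top",b,.13))
```

```text
rear+y [0.4728 0.2812 0.1283] [[0.6, -0.2], [0.4, 0.5]] [0.4741 0.282  0.13  ]
rear-y [0.4816 0.2123 0.1316] [[-0.7, 0.2], [-0.6, -0.7]] [0.4799 0.2109 0.13  ]
front-y [0.6363 0.2266 0.1355] [[-1.7, 0.5], [-1.2, -1.5]] [0.633  0.2241 0.13  ]
ext rim -x bay -y [0.4785 0.2084 0.1317] [[-0.2, 0.1], [-0.1, -0.2]] [0.4782 0.2083 0.13  ]
```

The cassette's top corners sit at about 0.130 m, level with the rim (front corner within pixel error), and the lip covers the tongue. Handing in.

```bash
python3 -c "
from plant import r
print(r.close_job())"
```

```text
the job is handed in; nothing more can be done
None
```

The cassette was laid on the board, let go of, taken again by its yellow bar and fitted in the extractor bay, tongue under the lip. It looks level and fully home, and the job was handed in at about 24 s with the robot clear; no verdict came back.

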